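Slide a thin brass hexagon out onto the bench pin and nest it in the tray

ROBOT

A 6-joint arm with a two-finger parallel gripper is mounted at the origin on the work surface. World frame = base frame: x ahead of the robot, y to its left, z up, the work surface at z = 0. Lengths are in m, angles in rad, forces in N, time in s.
With the tool pointing down it reaches from about 0.3 to 0.825 m from the base axis. Payload 5.4 kg.
Tool frame: the origin (TCP) lies on the mounting face of the last link; the fingertips stand 190 mm ahead of it and the grasp point (between the pads) lies env.grip_point_offset ahead of it (env.grip_point_offset is the distance from the TCP to the grasp point, in m); z points along the fingers, y is the line along which they close (so a half turn about z gives the same grasp; the last joint's range is limited). The gripper opens to 92 mm and grips with 3 to 60 N. Pads are 20 mm wide; open, the fingers measure 128 mm over their backs; the gripper's body (75 mm by 189 mm) begins 69 mm behind the grasp point.
Start: joints at [-1.448, 0.158, 1.597, -0, 1.386, -0.21], TCP at [0.188, -0.543, 0.405] pointing down, gripper open.
Joint ranges: [-2.91, 2.91], [-0.94, 2.29], [0.18, 2.7], [-1.29, 4.43], [0.17, 2.64], [-3, 3]. Speed limits (rad/s): [2.57, 2.57, 3.14, 3.14, 3.14, 3.14].

INTERFACE

Orientations are given as a rotation vector (axis times angle).
In Python, from station import env, viewer, workorder gives the robot as it stands.
- The arm moves only by the tool arm_command, never from a script. Its argument "motion" is text: rows parted by semicolons, each of 7 numbers parted by spaces: the shift along the world's x, y, z each as a share of 0.15 m, from -1 to 1, then the turn, a rotation vector about the world's x, y, z each as a share of 60 degrees, from -1 to 1, then the closure, from -1 (fully open) to 1 (shut), so that 0 is half open. A call has exactly 8 rows; each row is the pose to reach, as a shift and turn from the pose commanded when the call began; what a row does not reach only later rows make up. A row lasts 1/12 s, in which the tool goes at most 41.7 mm and 7.16 degrees, less where a joint would pass 70% of its speed; a pose out of reach is approached as far as the arm can. A call with a number of a shift or a turn outside -1 to 1 is refused whole. A call with a gripper value outside its range is refused whole. The fingers move at their own pace and stop on an object; "squeeze" is the grip in N (left out, the last holds). Time passes only in rows, so rows that repeat a pose let the fingers close, or fill a call up. It gives the time, the measured TCP pose, the force, the opening and the grip force at its end, in the units of the state.
- env.sense(): the state, without advancing time (a new reading comes with each control period).
- viewer.read_camera(name): name is "scene" or "top" or "wrist"; returns the picture (420x560x3 uint8, red, green, blue); there is no depth.
- viewer.camera_params(name): a dict with "vertical_fov" (degrees; the focal length in pixels is half the picture's height over the tangent of half this angle, whatever the lens; pixels are square), "cx", "cy" (the principal point, pixels), "R" (3x3) and "t" (3): a world point X has camera coordinates R X + t; the wrist camera has in their place "mount" (4x4, takes a point from camera to tool coordinates, whose origin is the TCP and whose axes are the flange's). Camera axes: x right, y down, z forward; pixel columns grow to the right and rows downward; lengths in m; the calibration is good to about 2 mm. A picture is of the moment at which its call begins: read the wrist's pose just before it. camera_params takes no time and is no camera call.
- workorder.hand_in(): hands the job in; it is judged then, once.
Trained networks look in the newest picture that a camera, given by its name, has taken for a name from the list of things; names that differ only in an ending like _2 or _b are one class to them, and where a whole thing is asked for, a point or a joint stands for the part that bears it (a point fixed in the world has none). Each returns a list of dicts, best first, with "conf" (0 to 1); they miss things now and then, are a little off and sometimes report something else, mostly with a low value. They report only what shows in the picture. A call takes as long as a camera call. They do not tell look-alikes from the thing itself.
- viewer.look_for(camera, thing): "extent" ([left, top, right, bottom] in pixels, round what is visible of it).
- viewer.outline_of(camera, thing): "region" (420x560 bool, what is visible of it) and "extent" ([left, top, right, bottom] in pixels, round what is visible of it).
The state is a dict: "t": time; "joint_pos": joint angles; "joint_vel": joint speeds; "tau": joint torques, N m; "ee_pos": TCP position; "ee_rot": TCP orientation; "force": force on the tool from outside, world axes, zero at the start; "ft_torque": the same for the moment, N m; "grip_width": finger opening in m; "grip_force": force on a finger pad.
Only numpy, scipy, OpenCV 4.12 (cv2) and the standard library are available. Lean on these libraries where they do the work, as an engineer would, in place of code of your own. Each camera call takes 0.05 s, during which the arm holds its last target. There are 200 camera calls.

TASK

Sweep the brass offcut off the bench pin into the catch tray below, then slide the thin loose brass hexagon over the bench top, without lifting it, out onto the cleared pin until its edges overhang the pin on both sides. Pick it up by the overhanging edges, lay it flat in the soldering tray and close it up snugly into the notch between the two hexagons already there, flat faces touching, so that the honeycomb is ready to solder. Leave the file, the finger ring and the spool of solder lying round about where they are.

Things in the scene. Friction and masses are not known exactly. Their poses are not given: they have to be found in the camera images.
- hexagon: loose brass hexagon sheet, 56 mm across flats, 64.7 mm across corners, 2.5 mm thick, 60 g, flat on the grey bench top (z = 0), too thin to grip there. Origin: centre of its underside; two corners on its x axis, flats facing +y and -y; z up. Same every 60 degrees. Slippery (friction 0.3) on bench, pin and tray; a fingertip pressing on it with a few newtons drags it along.
- bench_pin: bench pin: tongue of pale wood, 34 mm wide (y), 100 long (x), 16 thick, level from the bench's front edge (world x = 0.60) over the open cut-out; a V in its last 34 mm. Fixed. Origin on its top at the middle of its root; x runs to its tip, away from the robot. Its top is 0.7 mm below the bench top. Beside it is open air; 16 mm down a holder 92 mm wide stands out 4 mm, and one 50 mm wide 32 mm.
- offcut: the offcut: a small sawn-off end of square brass bar, 28 x 12 x 8 mm, 20 g, lying on the bench pin. Origin at the centre of its underside.
- catch_tray: the catch tray: an open sheet-metal tray, 360 (x) by 540 (y) by 50 mm, under the cut-out and the pin. Origin at the centre of its underside, 0.17 m below the bench top. Fixed.
- solder_tray: soldering tray: shallow dark steel tray on the bench, to the left or right, 174 mm (its x) by 122 mm (its y), walls 4 mm thick and 9 mm high, floor 4 mm thick (inside 166 by 114 mm, walls 5 mm above the floor). Fixed. Origin: centre of its underside; z up. The two hexagons lie side by side at its +x end and fill its width.
- hex_left: brass hexagon in the soldering tray, on its +y side, same size as the loose one; loose on the tray floor, corners along the tray's x, its -y flat against the other's +y flat (within 2 mm). Origin: centre of its underside.
- hex_right: the other brass hexagon in the soldering tray, on the tray's -y side. Origin at the centre of its underside.
- tray_nest (a point): on the soldering tray's floor, centre of the notch between the two hexagons: where the centre of the loose one's underside lies, to 2 mm, when nested with two corners along the tray's x. Axes as the tray's. The notch opens towards the tray's -x: the hexagon is closed up by moving it along +x until the faces touch.
- solder_spool: small steel spool of solder, 36 mm across, 22 mm high, standing on the bench near its front edge on the left; bystander. Origin at the centre of its underside.
- finger_ring: plain steel finger ring, 24 mm across, 6 mm high, lying near the bench's front edge on the right; bystander. Origin at the centre of its underside.
- file: flat file, 200 mm long with its wooden handle, 14 mm high, lying across between the robot and the hexagon; bystander. Origin at the middle of its length, on the bench; its tip is towards its +x.
- wood_block: grooved wooden filing block, 130 by 80 mm, 44 mm high, on the bench on the side opposite to the soldering tray; bystander, fixed. Origin at the centre of its underside.
Things that resemble listed ones, but are neither listed nor needed, are in the scene too. Of the things that look like the solder_tray, the larger one is meant. Leave any red look-alike of the hexagon alone.

How it is judged:
By the outcome, as a careful person would: the job done as asked, in the order asked, and still so for the second after the job is handed in, with the robot touching nothing.
It also fails if it takes over 61 s, if anything falls off the work surface, if the arm or the gripper's body presses on something with over 40 N, if the wrist force passes 120 N, or if a joint passes its speed limit or range.

## Working session

There is one attempt and no reset: what is moved stays moved. The work goes in short steps, Python scripts to look and compute and a tool call to move; the robot and the scene stay as the last step left them, time stands still between calls to the robot, and variables do not carry over. Pictures are saved under pics/ and viewed, at most 10 in all, crops included, and the job is handed in when it is done.

Besides the shell and the picture viewer there is one more tool, called after ">>>" as name(argument=value, ...) on one line, values as JSON. arm_command: Moves the arm, as the interface text tells. Shift numbers are shares of 0.15 m and turn numbers shares of 60 degrees, none past 1 either way. Its arguments: {"type":"object","properties":{"motion":{"type":"string"},"squeeze":{"type":"number"}},"required":["motion"]}

```bash
mkdir -p pics; ls
python3 - <<'E'
from station import env, viewer, workorder
import cv2,numpy as np
s=env.sense(); print(s['t'],s['ee_pos'],s['ee_rot'],s['grip_width'],env.grip_point_offset)
a=viewer.read_camera("top"); cv2.imwrite('pics/top0.png',cv2.resize(a[:,:,::-1],(800,600)))
b=viewer.read_camera("scene"); cv2.imwrite('pics/scene0.png',cv2.resize(b[:,:,::-1],(800,600)))
for c in("top","scene","wrist"): print(c,viewer.camera_params(c))
E
```

```text
pics
0.0 [ 0.1877919  -0.54317533  0.40372462] [-3.09632598e+00 -5.20029093e-01 -1.67102477e-04] 0.09174497617926468 0.1714
top {'vertical_fov': 50.84316467218977, 'cx': 273.47917694781137, 'cy': 212.50089351796814, 'R': array([[-0.01805491, -0.99981575,  0.00651744],
       [-0.99360471,  0.0172153 , -0.11159444],
       [ 0.11146168, -0.00849058, -0.99373246]]), 't': array([-0.02052054,  0.50697215,  0.93112719])}
scene {'vertical_fov': 52.100961592141346, 'cx': 283.45542764468894, 'cy': 208.46509006114334, 'R': array([[-0.05899031,  0.99818667, -0.01198012],
       [ 0.83527252,  0.04278343, -0.54816913],
       [-0.54666256, -0.04234333, -0.8362817 ]]), 't': array([ 0.03077008, -0.46247096,  1.19772781])}
wrist {'vertical_fov': 58.775397665384034, 'cx': 280.1608435723252, 'cy': 217.46951630668642, 'mount': array([[ 1.12810888e-03, -9.64024778e-01, -2.65809997e-01,
         7.43791301e-02],
       [ 9.99999358e-01,  1.05797991e-03,  4.07017440e-04,
        -7.24055222e-04],
       [-1.11153260e-04, -2.65810286e-01,  9.64025352e-01,
         1.93369356e-02],
       [ 0.00000000e+00,  0.00000000e+00,  0.00000000e+00,
         1.00000000e+00]])}
```

View pics/top0.png

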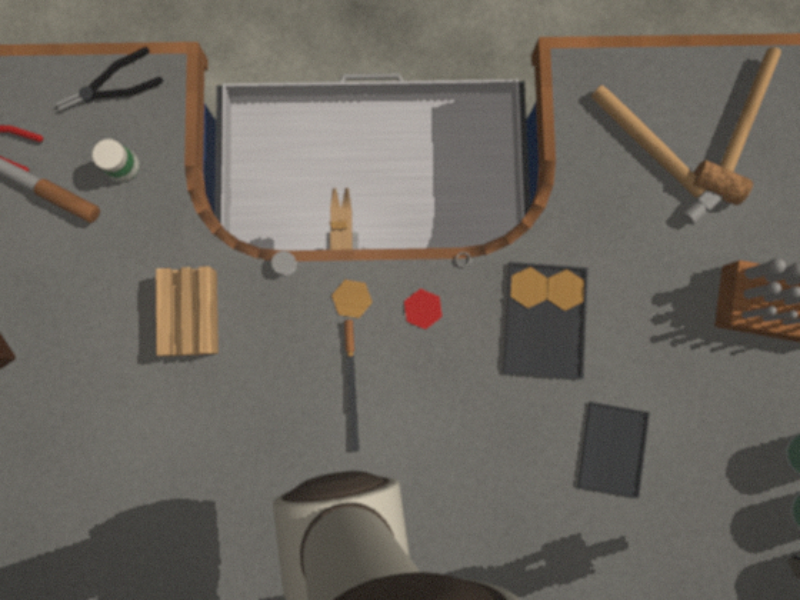

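View pics/scene0.png

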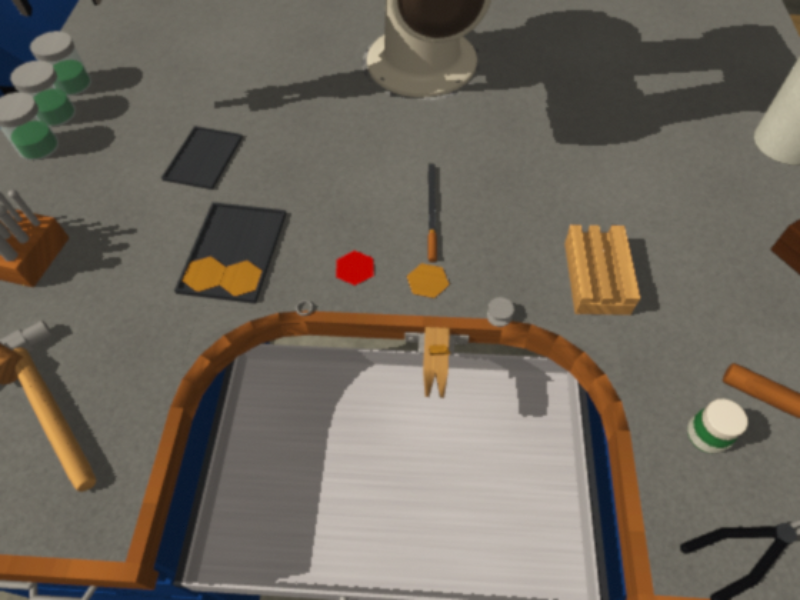

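The top picture (800x600) shows the loose hexagon at (352,299), a red look-alike at (423,308), the pin at (341,220) with the offcut at about (341,225), the large tray at (545,320) with two hexagons, and a smaller look-alike tray at (613,450). The large tray is the one meant, because it is the larger and holds the hexagons. The brass hexagon at (352,299) is the loose one.

```bash
cat > h.py <<'E'
from station import env, viewer, workorder
import cv2,numpy as np
from scipy.spatial.transform import Rotation as Rn
def ray(cam,uv,s=None):
    p=viewer.camera_params(cam); f=210/np.tan(np.radians(p['vertical_fov'])/2)
    uv=np.atleast_2d(uv).astype(float)
    d=np.c_[(uv[:,0]-p['cx'])/f,(uv[:,1]-p['cy'])/f,np.ones(len(uv))]
    if cam=='wrist':
        M=p['mount']; R=Rn.from_rotvec(s['ee_rot']).as_matrix()
        return s['ee_pos']+R@M[:3,3], d@(R@M[:3,:3]).T
    return -p['R'].T@p['t'], d@p['R']
def onz(cam,uv,z,s=None):
    o,d=ray(cam,uv,s); return o+d*((z-o[2])/d[:,2])[:,None]
def proj(cam,X,s=None):
    p=viewer.camera_params(cam); f=210/np.tan(np.radians(p['vertical_fov'])/2)
    X=np.atleast_2d(X).astype(float)
    if cam=='wrist':
        M=p['mount']; R=Rn.from_rotvec(s['ee_rot']).as_matrix()
        c=((X-s['ee_pos'])@R-M[:3,3])@M[:3,:3]
    else: c=X@p['R'].T+p['t']
    return c[:,:2]/c[:,2:]*f+[p['cx'],p['cy']]
def find(cam,name,z,s=None):
    for r in viewer.outline_of(cam,name):
        cs,_=cv2.findContours(r['region'].astype(np.uint8),cv2.RETR_EXTERNAL,cv2.CHAIN_APPROX_NONE)
        c=max(cs,key=cv2.contourArea).reshape(-1,2)
        P=onz(cam,c,z,s)[:,:2]
        rect=cv2.minAreaRect((P*1000).astype(np.float32))
        m=cv2.moments((P*1000).astype(np.float32))
        ce=np.array([m['m10'],m['m01']])/max(m['m00'],1e-9)
        print(cam,name,round(r['conf'],2),r['extent'],'cen mm',ce.round(1),'rect',np.round(rect[0],1),np.round(rect[1],1),round(rect[2],1))
        yield P
def hexang(P):
    c=P.mean(0); a=np.arctan2(*(P-c).T[::-1]); r=np.hypot(*(P-c).T)
    return np.degrees(np.angle(np.sum(r**12*np.exp(6j*a))))/6
E
python3 - <<'E'
from h import *
for cam in("top","scene"):
    viewer.read_camera(cam)
    for n,z in(("hexagon",.0025),("bench_pin",-.0007),("offcut",.007),("solder_tray",.009),("hex_left",.0065),("solder_spool",.022),("finger_ring",.006),("file",.01)):
        for P in find(cam,n,z):
            if 'hex' in n: print('   ang',hexang(P))
E
```

```text
top hexagon 0.78 [279.6, 203.8, 308.0, 231.6] cen mm [501.6 -78.8] rect [502.  -78.7] [55.8 60.5] 88.8
   ang 5.304828242884672
top hexagon 0.71 [191.5, 179.2, 205.7, 194.2] cen mm [576.9 138.3] rect [576.8 138.5] [36.1 36.4] 89.0
   ang -28.1013297028469
top hexagon 0.23 [363.4, 184.6, 382.5, 210.9] cen mm [ 533.2 -247.6] rect [ 532.8 -247.6] [51.7 56.7] 87.7
   ang -4.450303038804305
top bench_pin 0.66 [231.5, 131.2, 246.8, 175.5] cen mm [638.3  46.8] rect [646.2  47.2] [47.5 95.3] 89.3
top offcut 0.58 [229.8, 156.6, 244.8, 159.7] cen mm [635.6  51.4] rect [634.9  51.3] [24.8 11.5] 89.1
top solder_tray 0.9 [351.7, 181.8, 412.6, 265.5] cen mm [ 448.  -266.3] rect [ 452.5 -266.3] [123.7 119.6] 84.4
top solder_tray 0.73 [406.2, 283.1, 452.3, 348.4] cen mm [ 281.4 -362.7] rect [ 282.3 -363.5] [ 93.2 130.6] 79.2
top hex_left 0.88 [359.9, 187.5, 382.2, 213.6] cen mm [ 531.4 -246. ] rect [ 531.2 -245.5] [53.6 58.9] 87.4
   ang -6.992957695027468
top hex_left 0.44 [239.1, 223.8, 252.3, 318.1] cen mm [387.4  33. ] rect [384.6  34.1] [200.6  16.3] 2.1
   ang 2.484038605816065
top solder_spoo
[... 1090 characters left out ...]
[125.7 179.7] 85.0
scene hex_left 0.72 [154.5, 182.3, 182.8, 207.4] cen mm [ 533.9 -244.3] rect [ 534.1 -244.8] [56.9 60.6] 85.2
   ang -7.023824292563702
scene solder_spool 0.71 [342.0, 211.1, 357.3, 228.6] cen mm [583.3 137.3] rect [583.5 137.6] [33.9 47.8] 89.1
scene finger_ring 0.64 [209.2, 211.2, 216.8, 222.4] cen mm [ 590.4 -139. ] rect [ 590.2 -139.1] [ 9.5 17.1] 19.8
scene finger_ring 0.54 [300.4, 116.3, 309.6, 183.8] cen mm [393.6  35. ] rect [388.3  35.5] [203.8  11.1] 2.2
scene finger_ring 0.41 [395.3, 155.4, 448.3, 218.6] cen mm [489.1 288.9] rect [488.1 288.3] [163.7  99.9] 0.8
scene file 0.66 [297.2, 113.7, 309.4, 183.0] cen mm [399.6  35.3] rect [393.2  34.8] [205.3  14.7] 3.3
```

>>> arm_command(motion="0.2 0.2 0 0 0 0 -1;0.4 0.4 0 0 0 0 -1;0.6 0.6 0 0 0 0 -1;0.8 0.8 0 0 0 0 -1;1 1 0 0 0 0 -1;1 1 0 0 0 0 -1;1 1 0 0 0 0 -1;1 1 0 0 0 0 -1")

```text
t: 1.67
ee_pos: [0.3377, -0.3937, 0.4048]
ee_rot: [3.097, 0.521, -0.001]
force: [-0.6, -0.9, -0.3]
grip_width: 0.0919
grip_force: 0.0
```

>>> arm_command(motion="0.2 0.2 0 0 0 0 -1;0.4 0.4 0 0 0 -0.1 -1;0.6 0.6 0 0 0 -0.2 -1;0.8 0.8 0 0 0 -0.32 -1;1 1 0 0 0 -0.32 -1;1 1 0 0 0 -0.32 -1;1 1 0 0 0 -0.32 -1;1 1 0 0 0 -0.32 -1")

```text
t: 2.33
ee_pos: [0.4873, -0.2448, 0.4045]
ee_rot: [3.141, -0.004, -0.001]
force: [-0.2, 0.1, 0.3]
grip_width: 0.0919
grip_force: 0.0
```

Run:
```python
from h import *
s=env.sense()
a=viewer.read_camera("wrist"); cv2.imwrite('pics/w1.png',a[:,:,::-1])
for n,z in(("solder_tray",.009),("hex_left",.0065)):
    for P in find("wrist",n,z,s): print(hexang(P))
```

```text
wrist solder_tray 0.96 [332.8, 302.3, 411.9, 412.6] cen mm [ 325.2 -347.8] rect [ 329.8 -351.2] [61.6 56.4] 89.9
1.9856358154689973
wrist solder_tray 0.71 [239.4, 100.0, 375.9, 276.8] cen mm [ 481.  -268.8] rect [ 480.5 -268.7] [123.6 175.6] 84.8
24.97395166414122
wrist solder_tray 0.2 [0.0, 0.0, 288.7, 76.7] cen mm [ 632.2 -108.3] rect [ 629.6 -119.8] [268.1  62.5] 89.9
-22.768547553656475
wrist hex_left 0.88 [251.3, 109.8, 309.8, 177.8] cen mm [ 532.7 -245. ] rect [ 532.7 -244.8] [56.  64.2] 84.9
-4.865886996558466
```

View pics/w1.png

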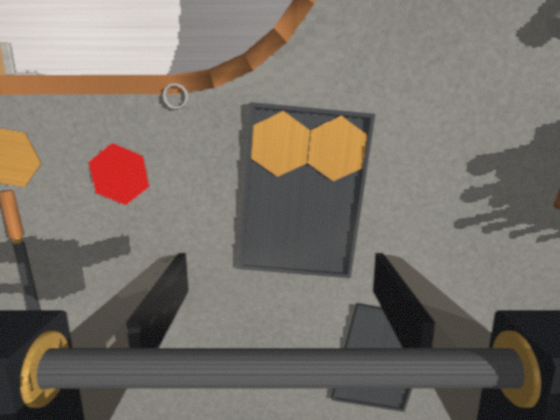

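>>> arm_command(motion="0.15 0.25 -0.1 0 0 0 -1;0.25 0.5 -0.2 0 0 0 -1;0.4 0.75 -0.3 0 0 0 -1;0.5 1 -0.4 0 0 0 -1;0.5 1 -0.4 0 0 0 -1;0.5 1 -0.4 0 0 0 -1;0.5 1 -0.4 0 0 0 -1;0.5 1 -0.4 0 0 0 -1")

```text
t: 3.15
ee_pos: [0.5626, -0.0955, 0.3456]
ee_rot: [3.14, -0.007, 0.002]
force: [-0.1, -0.3, 0.7]
grip_width: 0.0919
grip_force: 0.0
```

>>> arm_command(motion="0 0.25 0 0 0 0 -1;0 0.5 0 0 0 0 -1;0 0.75 0 0 0 0 -1;0 0.95 0 0 0 0 -1;0 0.95 0 0 0 0 -1;0 0.95 0 0 0 0 -1;0 0.95 0 0 0 0 -1;0 0.95 0 0 0 0 -1")

```text
t: 3.82
ee_pos: [0.5631, 0.0471, 0.3452]
ee_rot: [3.141, -0.008, 0.001]
force: [-0.2, 0.3, -0.5]
grip_width: 0.092
grip_force: 0.0
```

Run:
```python
from h import *
s=env.sense(); print(s['ee_pos'],s['ee_rot'])
a=viewer.read_camera("wrist"); cv2.imwrite('pics/w2.png',a[:,:,::-1])
for n,z in(("offcut",.006),("hexagon",.0025),("bench_pin",-.0007),("file",.008)):
    for P in find("wrist",n,z,s): print(hexang(P))
```

```text
[0.56306058 0.04706138 0.34519614] [ 3.14101756e+00 -7.71505228e-03  1.32463220e-03]
wrist hexagon 0.91 [387.6, 230.9, 450.0, 284.7] cen mm [511. -85.] rect [512.5 -85.3] [62.4 36.1] 56.6
28.874481676816227
wrist hexagon 0.79 [261.4, 216.6, 332.5, 277.1] cen mm [520.3  32.1] rect [520.6  32.3] [63.9 56.6] 20.4
20.123637169713753
wrist hexagon 0.28 [60.5, 0.0, 557.2, 156.3] cen mm [666.7  13.8] rect [663.1  14.2] [405.2 120. ] 89.8
25.55452056084251
wrist bench_pin 0.81 [230.0, 34.6, 329.4, 162.4] cen mm [638.3  48.9] rect [649.2  48.4] [86.1 99.6] 89.8
3.5670728956552042
wrist file 0.8 [283.6, 284.0, 301.0, 420.0] cen mm [456.1  36.6] rect [453.6  36.7] [70.6 14. ] 2.4
3.8412202001849214
```

View pics/w2.png

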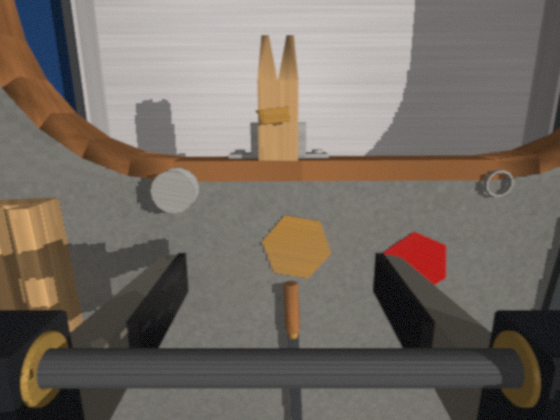

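The wrist view shows the offcut at (274,115) lying across the pin, whose edges are at columns 258 and 299. The loose hexagon is at (297,247), the handle end at (291,283), the spool at (175,191) and the red look-alike at (415,258).

Run:
```python
from h import *
s=env.sense()
print(onz('wrist',[[274,115],[260,110],[290,120],[288,106],[259,124]],.005,s).round(4))
print(onz('wrist',[[258,155],[299,155],[258,100],[299,100],[291,283]],-.0007,s).round(4))
a=viewer.read_camera("wrist")[70:290,210:350,::-1]; cv2.imwrite('pics/w2c.png',cv2.resize(a,None,fx=2.7,fy=2.7,interpolation=2))
```

```text
[[0.6368 0.0536 0.005 ]
 [0.6408 0.0651 0.005 ]
 [0.6327 0.0403 0.005 ]
 [0.6439 0.042  0.005 ]
 [0.6296 0.0661 0.005 ]]
[[ 0.6034  0.0677 -0.0007]
 [ 0.6033  0.0322 -0.0007]
 [ 0.6489  0.0669 -0.0007]
 [ 0.6488  0.0327 -0.0007]
 [ 0.4823  0.0385 -0.0007]]
```

View pics/w2c.png

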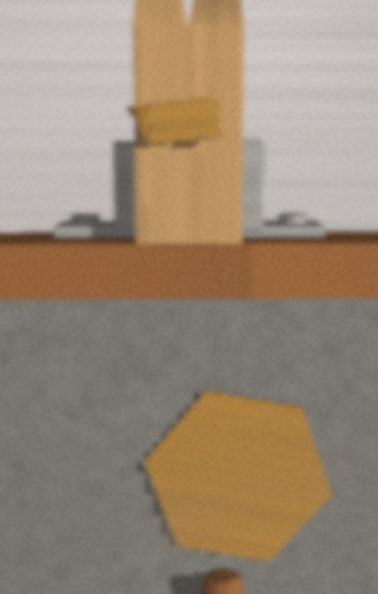

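>>> arm_command(motion="0.25 -0.13 -0.2 0 0 0 1;0.49 -0.25 -0.4 0 0 0 1;0.49 -0.25 -0.6 0 0 0 1;0.49 -0.25 -0.8 0 0 0 1;0.49 -0.25 -1 0 0 0 1;0.49 -0.25 -1 0 0 0 1;0.49 -0.25 -1 0 0 0 1;0.49 -0.25 -1 0 0 0 1")

```text
t: 4.78
ee_pos: [0.6382, 0.012, 0.1976]
ee_rot: [-3.14, 0.005, -0.009]
force: [-0.2, 3.8, 10.2]
grip_width: 0.0402
grip_force: 5.2
```

>>> arm_command(motion="0 0 -0.02 0 0 0 1;0 0 -0.02 0 0 0 1;0 0.1 -0.02 0 0 0 1;0 0.25 -0.02 0 0 0 1;0 0.4 -0.02 0 0 0 1;0 0.56 -0.02 0 0 0 1;0 0.72 -0.02 0 0 0 1;0 0.72 0.2 0 0 0 1")

```text
t: 5.45
ee_pos: [0.6327, 0.1231, 0.2176]
ee_rot: [-3.14, -0.001, 0.022]
force: [-0.3, -0.2, -1.5]
grip_width: 0.0003
grip_force: 0.0
```

>>> arm_command(motion="-0.1 -0.2 0.2 0 0 0 1;-0.3 -0.4 0.4 0 0 0 1;-0.5 -0.5 0.4 0 0 0 1;-0.75 -0.56 0.4 0 0 0 1;-0.75 -0.56 0.4 0 0 0 1;-0.75 -0.56 0.4 0 0 0 1;-0.75 -0.56 0.4 0 0 0 1;-0.75 -0.56 0.4 0 0 0 1")

```text
t: 6.12
ee_pos: [0.5253, 0.0355, 0.2856]
ee_rot: [3.141, -0.003, 0.004]
force: [-0.3, -0.4, 0.1]
grip_width: 0.0003
grip_force: 0.0
```

Run:
```python
from h import *
s=env.sense(); print(s['ee_pos'],s['ee_rot'],s['grip_width'])
a=viewer.read_camera("scene")[150:330,180:420,::-1]; cv2.imwrite('pics/s2.png',cv2.resize(a,None,fx=3,fy=3,interpolation=2))
viewer.look_for("scene","offcut")and print(viewer.look_for("scene","offcut"))
b=viewer.read_camera("wrist"); cv2.imwrite('pics/w3.png',b[:,:,::-1])
for n,z in(("hexagon",.0025),("offcut",.005)):
    for P in find("wrist",n,z,s): print(hexang(P))
```

```text
[0.52527675 0.03552795 0.2856444 ] [ 3.14121558 -0.00323684  0.00421812] 0.00030252951761814534
[{'extent': [317.6, 271.5, 326.4, 278.4], 'conf': 0.5}, {'extent': [155.2, 183.4, 181.7, 208.4], 'conf': 0.2}]
wrist hexagon 0.96 [394.5, 206.2, 474.0, 288.6] cen mm [503.1 -78.7] rect [503.  -78.7] [65.2 57. ] 66.2
6.038549835955661
wrist hexagon 0.88 [242.0, 188.4, 327.5, 258.8] cen mm [522.8  32. ] rect [523.8  32. ] [62.4 53.9] 88.7
19.803327404947147
```

View pics/s2.png

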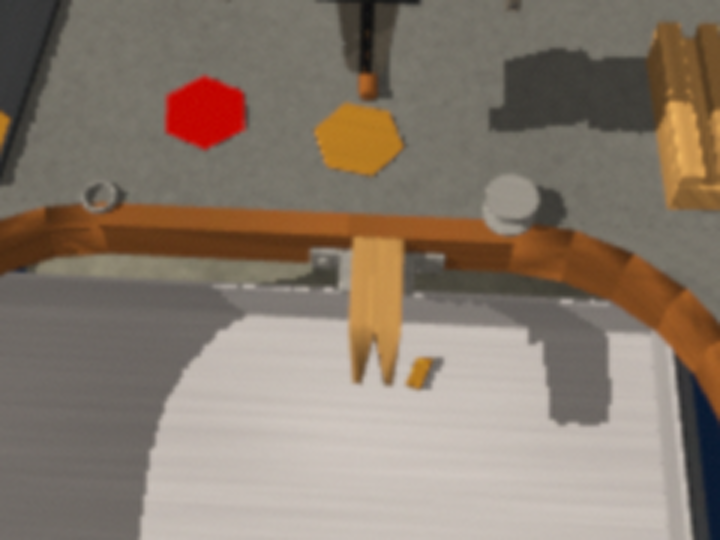

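The offcut lies in the catch tray at about (420,372) in the crop, the pin is clear, and the hexagon is undisturbed at (360,138). I'll go down onto the hexagon.

>>> arm_command(motion="-0.03 -0.02 -0.2 0 0 0 1;-0.03 -0.02 -0.4 0 0 0 1;-0.03 -0.02 -0.55 0 0 0 1;-0.03 -0.02 -0.6 0 0 0 1;-0.03 -0.02 -0.6 0 0 0 1;-0.03 -0.02 -0.62 0 0 0 1;-0.03 -0.02 -0.62 0 0 0 1;-0.03 -0.02 -0.62 0 0 0 1")

```text
t: 7.08
ee_pos: [0.5204, 0.0325, 0.193]
ee_rot: [3.141, -0.003, 0.004]
force: [-0.7, 0.4, 5.0]
grip_width: 0.0004
grip_force: 2.5
```

>>> arm_command(motion="0 0 -0.005 0 0 0 1;0 0 -0.005 0 0 0 1;0 0 -0.01 0 0 0 1;0 0 -0.01 0 0 0 1;0 0 -0.015 0 0 0 1;0 0 -0.015 0 0 0 1;0 0 -0.015 0 0 0 1;0 0 -0.015 0 0 0 1")

```text
t: 7.75
ee_pos: [0.5209, 0.0325, 0.1929]
ee_rot: [3.141, -0.003, 0.004]
force: [-6.7, 0.1, 21.6]
grip_width: 0.0003
grip_force: 11.2
```

>>> arm_command(motion="0 0 0.01 0 0 0 1;0 0 0.01 0 0 0 1;0.05 0.01 0.01 0 0 -0.03 1;0.12 0.025 0.01 0 0 -0.07 1;0.19 0.04 0.01 0 0 -0.12 1;0.26 0.055 0.01 0 0 -0.16 1;0.33 0.065 0.01 0 0 -0.2 1;0.35 0.07 0.01 0 0 -0.2 1")

```text
t: 8.42
ee_pos: [0.5739, 0.0429, 0.193]
ee_rot: [3.123, -0.334, 0.005]
force: [-3.8, -2.2, 12.1]
grip_width: 0.0008
grip_force: 6.1
```

Run:
```python
from h import *
s=env.sense(); print(s['ee_pos'],s['ee_rot'],s['force'])
viewer.read_camera("wrist")
for P in find("wrist","hexagon",.0025,s): print(hexang(P))
a=viewer.read_camera("scene"); cv2.imwrite('pics/s3.png',cv2.resize(a[150:330,180:420,::-1],None,fx=3,fy=3,interpolation=2))
for P in find("scene","hexagon",.0025,s): print(hexang(P))
```

```text
[0.57385247 0.0429207  0.19295662] [ 3.12322509 -0.33411906  0.00519971] [-3.77303639 -2.16345826 12.10202637]
wrist hexagon 0.89 [475.4, 292.1, 560.0, 395.7] cen mm [517.5 -73.5] rect [520.5 -72.4] [45.1 30.6] 77.8
-20.44213427737132
scene hexagon 0.84 [285.9, 209.6, 318.0, 229.4] cen mm [585.3  41.7] rect [583.3  42.7] [47.8 55.4] 2.9
5.09643210588324
scene hexagon 0.58 [237.1, 174.9, 253.6, 198.2] cen mm [505.4 -83.8] rect [504.2 -83.9] [64.2 42.8] 6.9
-7.9849016358325
```

>>> arm_command(motion="0.05 0.01 0 0 0 -0.02 1;0.1 0.015 0 0 0 -0.04 1;0.16 0.02 -0.002 0 0 -0.06 1;0.22 0.03 -0.004 0 0 -0.08 1;0.28 0.035 -0.005 0 0 -0.1 1;0.35 0.04 -0.005 0 0 -0.13 1;0.41 0.045 -0.005 0 0 -0.13 1;0.46 0.05 -0.005 0 0 -0.13 1")

```text
t: 9.28
ee_pos: [0.6422, 0.0505, 0.1923]
ee_rot: [3.094, -0.543, 0.003]
force: [-3.3, -0.5, 9.9]
grip_width: 0.0
grip_force: 5.4
```

>>> arm_command(motion="0 0 0.03 0 0 0 1;0 0 0.1 0 0 0 1;-0.1 0 0.3 0 0 0 1;-0.2 0 0.5 0 0 0 1;-0.3 0 0.6 0 0 0 1;-0.3 0 0.6 0 0 0 1;-0.3 0 0.6 0 0 0 0;-0.3 0 0.6 0 0 0 0")

```text
t: 9.95
ee_pos: [0.5956, 0.0506, 0.2792]
ee_rot: [3.094, -0.544, -0.002]
force: [-0.5, 0.8, 0.2]
grip_width: 0.0115
grip_force: 0.0
```

Run:
```python
from h import *
s=env.sense(); print(s['ee_pos'],s['ee_rot'],s['force'])
b=viewer.read_camera("wrist"); cv2.imwrite('pics/w4.png',b[:,:,::-1])
for P in find("wrist","hexagon",.0018,s): print(hexang(P))
for P in find("wrist","bench_pin",-.0007,s): pass
a=viewer.read_camera("scene"); cv2.imwrite('pics/s4.png',cv2.resize(a[150:330,180:420,::-1],None,fx=3,fy=3,interpolation=2))
for P in find("scene","hexagon",.0018,s): print(hexang(P))
```

```text
[0.59558912 0.05058208 0.27923384] [ 3.09413945e+00 -5.43838204e-01 -2.02436658e-03] [-0.45086664  0.75155459  0.2195486 ]
wrist hexagon 0.72 [442.5, 238.1, 528.0, 310.7] cen mm [502.3 -78.6] rect [502.1 -78.7] [65.1 57.1] 66.2
6.398954507765225
wrist hexagon 0.64 [211.4, 112.3, 303.9, 199.7] cen mm [644.8  49.3] rect [644.8  49.2] [56.6 62.7] 29.5
-0.2919216510542506
wrist bench_pin 0.66 [213.1, 68.7, 338.3, 228.6] cen mm [609.2  46.9] rect [611.3  47.8] [24.8 84.6] 4.0
wrist bench_pin 0.21 [0.3, 336.3, 90.3, 420.0] cen mm [511.4 291.9] rect [512. 293.] [78.2 30.4] 70.1
scene hexagon 0.9 [235.5, 175.2, 261.6, 200.8] cen mm [504.5 -78.7] rect [505.2 -78.4] [57.3 61.2] 30.2
8.373048456402252
scene hexagon 0.79 [286.0, 233.2, 317.4, 260.9] cen mm [646.   49.3] rect [644.5  48.5] [61.9 56.7] 2.9
-0.749995996575422
```

View pics/w4.png

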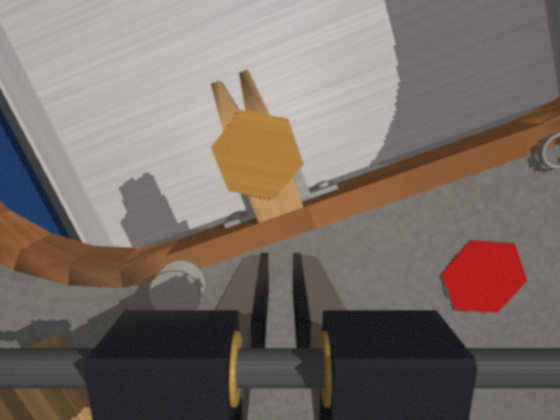

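The hexagon sits squarely on the pin at (257,154) and overhangs both sides. I'll grip it by those edges.

>>> arm_command(motion="0.1 0 0 0 0 0.1 -1;0.2 -0.007 0 0 0 0.2 -1;0.31 -0.007 0 0 0 0.3 -1;0.31 -0.007 -0.05 0 0 0.325 -1;0.31 -0.007 -0.1 0 0 0.325 -1;0.31 -0.007 -0.2 0 0 0.325 -1;0.31 -0.007 -0.3 0 0 0.325 -1;0.31 -0.007 -0.3 0 0 0.325 -1")

```text
t: 10.87
ee_pos: [0.6404, 0.0497, 0.2306]
ee_rot: [-3.141, 0.014, 0.012]
force: [-0.7, 0.4, -0.8]
grip_width: 0.0852
grip_force: 0.0
```

Run:
```python
from h import *
s=env.sense(); R=Rn.from_rotvec(s['ee_rot']).as_matrix(); print(s['ee_pos'],s['grip_width'],R.round(3))
viewer.read_camera("wrist")
for P in find("wrist","hexagon",.0018,s): print(hexang(P))
```

```text
[0.64036856 0.04971323 0.23064598] 0.08524296622453834 [[ 1.    -0.009 -0.008]
 [-0.009 -1.     0.001]
 [-0.008 -0.001 -1.   ]]
wrist hexagon 0.81 [230.8, 183.1, 329.6, 286.0] cen mm [644.9  49.4] rect [644.9  49.5] [56.1 63.3] 89.0
-0.603167992463379
wrist hexagon 0.63 [428.5, 407.1, 439.6, 420.0] cen mm [514.  -52.6] rect [514.7 -53.2] [9.5 9.2] 89.6
-1.4914708120927562
```

>>> arm_command(motion="0.013 0 -0.1 0 0 0 -1;0.013 0 -0.2 0 0 0 -1;0.013 0 -0.27 0 0 0 -1;0.013 0 -0.28 0 0 0 -1;0.013 0 -0.28 0 0 0 -1;0.013 0 -0.28 0 0 0 1;0.013 0 -0.28 0 0 0 1;0.013 0 -0.28 0 0 0 1", squeeze=10)

```text
t: 11.63
ee_pos: [0.6447, 0.0495, 0.1941]
ee_rot: [3.141, -0.012, 0.002]
force: [0.3, 0.2, 0.2]
grip_width: 0.0743
grip_force: 0.0
```

>>> arm_command(motion="0 0 0 0 0 0 1;0 0 0 0 0 0 1;0 0 0 0 0 0 1;0 0 0 0 0 0 1;0 0 0.1 0 0 0 1;0 0 0.2 0 0 0 1;0 0 0.3 0 0 0 1;0 0 0.3 0 0 0 1", squeeze=10)

```text
t: 12.3
ee_pos: [0.6462, 0.0494, 0.2439]
ee_rot: [3.141, -0.012, 0.014]
force: [0.7, 0.5, 0.7]
grip_width: 0.0202
grip_force: 0.0
```

>>> arm_command(motion="0 0 -0.05 0 0 0 -1;0 0 -0.05 0 0 0 -1;0 0 -0.05 0 0 0 -1;0 0 -0.05 0 0 0 -1;0 0 -0.05 0 0 0 -1;0 0 -0.05 0 0 0 -1;0 0 -0.05 0 0 0 -1;0 0 -0.05 0 0 0 -1")

```text
t: 12.97
ee_pos: [0.6443, 0.0495, 0.2306]
ee_rot: [-3.142, 0.012, 0.0]
force: [0.7, 1.1, -0.4]
grip_width: 0.0718
grip_force: 0.0
```

Run:
```python
from h import *
s=env.sense(); R=Rn.from_rotvec(s['ee_rot']).as_matrix(); print(s['ee_pos'],s['grip_width'],R.round(3))
viewer.read_camera("wrist")
for P in find("wrist","hexagon",.0018,s): print(hexang(P))
print(env.sense()['ee_pos'])
```

```text
[0.64429157 0.04949828 0.23064498] 0.071812969098634 [[ 1.    -0.008 -0.   ]
 [-0.008 -1.     0.   ]
 [-0.    -0.    -1.   ]]
wrist hexagon 0.9 [232.6, 190.7, 332.0, 294.4] cen mm [645.1  49.3] rect [645.3  49.3] [56.9 63.3] 89.1
-0.4617166932439554
[0.6442984  0.04949868 0.23071564]
```

>>> arm_command(motion="0 0 -0.1 0 0 0 -1;0 0 -0.2 0 0 0 -1;0 0 -0.27 0 0 0 -1;0 0 -0.28 0 0 0 -1;0 0 -0.28 0 0 0 -1;0 0 -0.28 0 0 0 -1;0 0 -0.28 0 0 0 -1;0 0 -0.28 0 0 0 -1")

```text
t: 13.73
ee_pos: [0.6447, 0.0495, 0.1896]
ee_rot: [3.141, -0.012, 0.003]
force: [0.4, -0.4, -0.3]
grip_width: 0.0922
grip_force: 0.0
```

>>> arm_command(motion="0 0 -0.008 0 0 0 -1;0 0 -0.008 0 0 0 1;0 0 -0.008 0 0 0 1;0 0 -0.008 0 0 0 1;0 0 -0.008 0 0 0 1;0 0 -0.008 0 0 0 1;0 0 -0.008 0 0 0 1;0 0 -0.008 0 0 0 1", squeeze=10)

```text
t: 14.4
ee_pos: [0.6443, 0.0495, 0.1875]
ee_rot: [3.142, -0.012, 0.0]
force: [-1.1, 0.8, -0.0]
grip_width: 0.0554
grip_force: 10.0
```

>>> arm_command(motion="0 0 0 0 0 0 0.1;0 0 0 0 0 0 0.1;0 0 0.008 0 0 0 0.1;0 0 0.008 0 0 0 0.1;0 0 0.008 0 0 0 1;0 0 0.008 0 0 0 1;0 0 0.008 0 0 0 1;0 0 0.008 0 0 0 1", squeeze=10)

```text
t: 15.07
ee_pos: [0.6442, 0.0495, 0.1886]
ee_rot: [-3.142, 0.012, 0.0]
force: [-1.3, 0.6, -0.5]
grip_width: 0.0555
grip_force: 10.0
```

>>> arm_command(motion="0 0 0 0 0 0 -0.4;0 0 0 0 0 0 -0.4;0 0 0 0 0 0 -0.4;0 0 0 0 0 0 1;0 0 0 0 0 0 1;0 0 0 0 0 0 1;0 0 0 0 0 0 1;0 0 0 0 0 0 1", squeeze=10)

```text
t: 15.73
ee_pos: [0.6443, 0.0495, 0.1888]
ee_rot: [3.142, -0.012, 0.0]
force: [1.4, -0.2, 0.6]
grip_width: 0.0557
grip_force: 10.0
```

>>> arm_command(motion="0 0 0.05 0 0 0 1;0 0 0.1 0 0 0 1;0 0 0.2 0 0 0 1;0 0 0.35 0 0 0 1;0 0 0.5 0 0 0 1;0 0 0.6 0 0 0 1;0 0 0.6 0 0 0 1;0 0 0.6 0 0 0 1")

```text
t: 16.4
ee_pos: [0.6447, 0.0495, 0.2807]
ee_rot: [3.141, -0.012, 0.005]
force: [-1.1, 0.6, -1.1]
grip_width: 0.0556
grip_force: 10.0
```

>>> arm_command(motion="-0.1 -0.2 0 0 0 0 1;-0.2 -0.4 0 0 0 -0.02 1;-0.3 -0.6 0 0 0 -0.04 1;-0.4 -0.8 0 0 0 -0.06 1;-0.5 -0.95 0 0 0 -0.075 1;-0.55 -1 0 0 0 -0.075 1;-0.55 -1 0 0 0 -0.075 1;-0.55 -1 0 0 0 -0.075 1")

```text
t: 17.07
ee_pos: [0.5616, -0.1001, 0.278]
ee_rot: [-3.138, 0.136, 0.002]
force: [0.4, -1.0, -0.8]
grip_width: 0.0556
grip_force: 10.0
```

>>> arm_command(motion="-0.1 -0.2 0 0 0 0 1;-0.2 -0.4 0 0 0 0 1;-0.3 -0.6 0 0 0 0 1;-0.4 -0.8 0 0 0 0 1;-0.5 -0.95 0 0 0 0 1;-0.6 -1 0 0 0 0 1;-0.6 -1 0 0 0 0 1;-0.6 -1 0 0 0 0 1")

```text
t: 17.73
ee_pos: [0.4724, -0.2498, 0.2785]
ee_rot: [-3.138, 0.135, -0.0]
force: [0.2, -0.6, -1.0]
grip_width: 0.0556
grip_force: 10.0
```

```bash
cat > look.py <<'E'
from h import *
s=env.sense(); R=Rn.from_rotvec(s['ee_rot']).as_matrix(); print(s['ee_pos'],s['grip_width'],'toolx deg',np.degrees(np.arctan2(R[1,0],R[0,0])).round(2),R[:,2].round(3))
b=viewer.read_camera("wrist"); cv2.imwrite('pics/w5.png',b[:,:,::-1])
for n,z in (("hex_left",.0065),("solder_tray",.009)):
    for P in find("wrist",n,z,s): print(hexang(P))
tip=s['ee_pos'][2]-.19
for P in find("wrist","hexagon",tip+.0035,s): print('held?',hexang(P))
E
python3 look.py
```

```text
[ 0.47236218 -0.24976827  0.27848857] 0.05560035835243145 toolx deg -4.92 [ 0.     0.001 -1.   ]
wrist hex_left 0.74 [223.1, 87.7, 309.3, 187.3] cen mm [ 533.  -244.7] rect [ 532.8 -244.6] [56.1 63. ] 84.8
-5.275762581695835
wrist hex_left 0.7 [219.3, 207.7, 340.3, 331.8] cen mm [ 436.1 -246.3] rect [ 436.2 -246.3] [96.  85.2] 55.2
-4.806627924547786
wrist solder_tray 0.98 [215.3, 74.7, 406.5, 323.6] cen mm [ 514.  -275.3] rect [ 498.  -270.1] [123.7 141.1] 84.8
-28.33288521574374
wrist solder_tray 0.4 [381.3, 407.8, 389.3, 420.0] cen mm [ 304.5 -320.3] rect [ 305.5 -320.6] [ 4.9 11.1] 89.3
1.6155437432097808
wrist hexagon 0.78 [1.0, 154.9, 83.0, 245.5] cen mm [ 517.5 -140.9] rect [ 516.7 -141.9] [38.  38.1] 67.2
held? 4.6376285572338105
wrist hexagon 0.74 [220.3, 207.4, 341.1, 331.1] cen mm [ 473.3 -249.4] rect [ 473.7 -249.2] [56.9 63.7] 84.3
held? -5.097825478239357
```

View pics/w5.png

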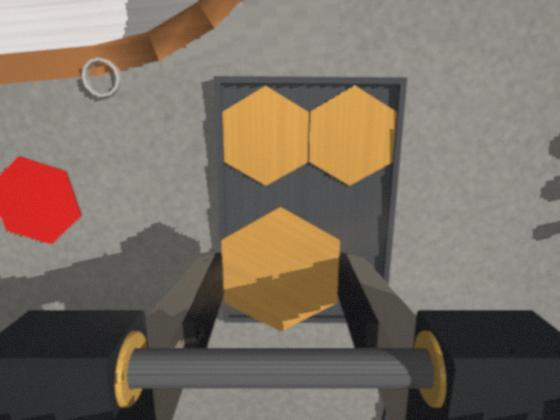

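The hexagon is held at (281,268), parallel to the two in the tray at (266,135) and (352,135). I'll lower it 8 mm short of the nest.

>>> arm_command(motion="0.005 -0.06 -0.1 0 0 0 1;0.005 -0.125 -0.2 0 0 0 1;0.005 -0.125 -0.35 0 0 0 1;0.005 -0.125 -0.45 0 0 0 1;0.005 -0.125 -0.52 0 0 0 1;0.005 -0.125 -0.54 0 0 0 1;0.005 -0.125 -0.54 0 0 0 1;0.005 -0.125 -0.54 0 0 0 1")

```text
t: 18.6
ee_pos: [0.4731, -0.2692, 0.1984]
ee_rot: [3.138, -0.134, 0.002]
force: [-0.2, 0.0, -0.2]
grip_width: 0.0554
grip_force: 10.0
```

```bash
python3 look.py
```

```text
[ 0.47311331 -0.26919988  0.1984273 ] 0.05535847181951001 toolx deg -4.89 [ 0.001 -0.001 -1.   ]
wrist hex_left 0.62 [153.3, 79.5, 277.7, 221.4] cen mm [ 533.  -244.4] rect [ 533.  -244.3] [56.2 64.2] 85.0
-5.135797878736784
wrist solder_tray 0.56 [136.7, 61.6, 422.4, 406.5] cen mm [ 525.6 -271.8] rect [ 513.5 -271.3] [123.6 111. ] 84.7
-2.20786164206405
wrist hexagon 0.92 [221.2, 209.0, 341.2, 331.5] cen mm [ 474.  -269.2] rect [ 473.7 -269. ] [56.2 64.3] 85.3
held? -4.82673345028392
```

>>> arm_command(motion="0 0.008 -0.01 0 0 0 1;0 0.008 -0.018 0 0 0 1;0 0.008 -0.022 0 0 0 1;0 0.008 -0.026 0 0 0 1;0 0.008 -0.026 0 0 0 1;0 0.008 -0.026 0 0 0 1;0 0.008 -0.026 0 0 0 1;0 0.008 -0.026 0 0 0 1")

```text
t: 19.47
ee_pos: [0.4726, -0.268, 0.1945]
ee_rot: [-3.138, 0.135, 0.001]
force: [-2.7, 1.3, 5.3]
grip_width: 0.0555
grip_force: 13.9
```

>>> arm_command(motion="0 0 0.002 0 0 0 1;0.015 -0.001 0.002 0 0 0 1;0.03 -0.003 0.002 0 0 0 1;0.045 -0.004 0.002 0 0 0 1;0.05 -0.005 0.002 0 0 0 1;0.055 -0.005 0.002 0 0 0 1;0.055 -0.005 0.002 0 0 0 1;0.055 -0.005 0.002 0 0 0 1")

```text
t: 20.13
ee_pos: [0.4809, -0.2691, 0.1945]
ee_rot: [3.138, -0.135, -0.0]
force: [-3.6, 0.3, 4.9]
grip_width: 0.0552
grip_force: 13.0
```

```bash
python3 look.py; python3 -c "
from h import *
print(env.sense()['force'])"
```

```text
[ 0.4808631  -0.2690548   0.19448726] 0.055199550382730556 toolx deg -4.91 [-0. -0. -1.]
wrist hex_left 0.93 [152.1, 98.4, 280.1, 238.7] cen mm [ 533.  -244.4] rect [ 533.  -244.5] [56.2 63.9] 84.8
-5.263405854215862
wrist hex_left 0.35 [137.2, 81.2, 424.2, 420.0] cen mm [ 527.2 -271.7] rect [ 517.4 -271.8] [124.9 102.5] 85.2
-1.9528248305679128
wrist solder_tray 0.63 [136.5, 82.7, 425.7, 420.0] cen mm [ 527.4 -271.7] rect [ 517.  -271.7] [123.3 102.8] 84.9
1.1520056657075046
wrist hexagon 0.94 [221.6, 206.8, 338.4, 331.6] cen mm [ 481.8 -268.9] rect [ 482.1 -269. ] [55.9 63.6] 84.9
held? -4.838738518852791
wrist hexagon 0.43 [0.5, 75.5, 3.8, 100.0] cen mm [ 575.1 -157.9] rect [ 575.4 -158.1] [ 1.3 10.6] 73.9
held? -15.86900378960511
[-2.06914177 -0.14277335  5.28550851]
```

>>> arm_command(motion="0.005 0 0 0 0 0 1;0.005 0 0 0 0 0 1;0.01 -0.001 0 0 0 0 1;0.01 -0.001 0 0 0 0 1;0.013 -0.001 0 0 0 0 1;0.013 -0.001 0 0 0 0 1;0.013 -0.001 0 0 0 0 1;0.013 -0.001 0 0 0 0 1")

```text
t: 21.0
ee_pos: [0.4826, -0.2692, 0.1945]
ee_rot: [3.138, -0.135, -0.001]
force: [-3.5, -0.1, 6.7]
grip_width: 0.0558
grip_force: 13.4
```

>>> arm_command(motion="0.004 0 0 0 0 0 1;0.004 0 0 0 0 0 1;0.008 -0.001 0 0 0 0 1;0.008 -0.001 0 0 0 0 1;0.012 -0.001 0 0 0 0 1;0.012 -0.001 0 0 0 0 1;0.012 -0.001 0 0 0 0 1;0.012 -0.001 0 0 0 0 1")

```text
t: 21.67
ee_pos: [0.4841, -0.2694, 0.1945]
ee_rot: [3.139, -0.134, -0.004]
force: [-6.5, 0.6, 8.9]
grip_width: 0.0557
grip_force: 14.4
```

```bash
python3 look.py; python3 -c "
from h import *
print(env.sense()['force'])
b=viewer.read_camera('wrist'); cv2.imwrite('pics/w6.png',cv2.resize(b[60:360,120:440,::-1],None,fx=2,fy=2,interpolation=2))"
```

```text
[ 0.4840782  -0.26935201  0.19446741] 0.0556563939127743 toolx deg -4.91 [-0.002  0.    -1.   ]
wrist hex_left 0.87 [153.3, 99.2, 278.6, 240.3] cen mm [ 534.6 -244.2] rect [ 534.6 -244.1] [56.  63.2] 85.1
-4.876161174263406
wrist solder_tray 0.7 [137.7, 87.7, 427.9, 420.0] cen mm [ 528.3 -271.6] rect [ 518.8 -271.8] [123.4  99.8] 84.9
-0.008250988294605858
wrist hexagon 0.86 [220.0, 209.3, 337.9, 334.1] cen mm [ 484.2 -269.1] rect [ 484.2 -269.2] [63.6 56. ] 54.9
held? -5.085640446012897
[-6.33702275  0.70403129  7.89669217]
```

View pics/w6.png

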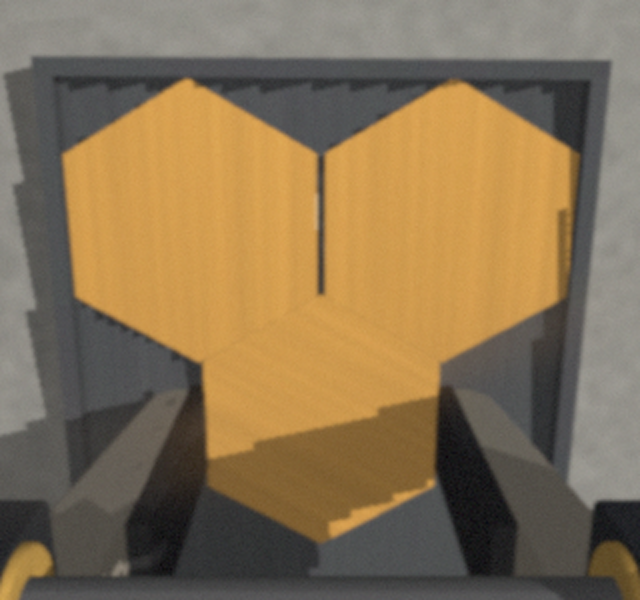

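It is nested: the held hexagon's two front faces meet both neighbours, with the apex at (320,295). I'll release it and rise.

>>> arm_command(motion="0 0 0 0 0 0 -0.4;0 0 0 0 0 0 -0.4;0 0 0 0 0 0 -0.4;0 0 0 0 0 0 -0.4;0 0 0.03 0 0 0 -0.4;0 0 0.1 0 0 0 -0.4;0 0 0.2 0 0 0 -0.4;0 0 0.35 0 0 0 -0.4")

```text
t: 22.58
ee_pos: [0.4837, -0.2682, 0.2457]
ee_rot: [-3.135, 0.135, 0.005]
force: [-0.2, 0.2, 0.6]
grip_width: 0.0641
grip_force: 0.0
```

>>> arm_command(motion="-0.05 0 0.1 0 0 0 -0.4;-0.1 0 0.2 0 0 0 -0.4;-0.1 0 0.3 0 0 0 -0.4;-0.1 0 0.3 0 0 0 -0.4;-0.1 0 0.3 0 0 0 -0.4;-0.1 0 0.3 0 0 0 -0.4;-0.1 0 0.3 0 0 0 -0.4;-0.1 0 0.3 0 0 0 -0.4")

```text
t: 23.25
ee_pos: [0.4693, -0.2687, 0.2904]
ee_rot: [-3.137, 0.135, 0.003]
force: [0.1, 0.2, 0.4]
grip_width: 0.0643
grip_force: 0.0
```

```bash
python3 look.py; python3 -c "
from h import *
s=env.sense()
for P in find('wrist','hexagon',.0065,s): print(hexang(P))
b=viewer.read_camera('wrist'); cv2.imwrite('pics/w7.png',cv2.resize(b[60:340,150:440,::-1],None,fx=2.1,fy=2.1,interpolation=2))"
```

```text
[ 0.4693002  -0.26874143  0.29037742] 0.06427079238724878 toolx deg -4.92 [-0.002  0.002 -1.   ]
wrist hex_left 0.65 [196.8, 84.2, 280.1, 179.9] cen mm [ 534.4 -244.2] rect [ 534.2 -244.3] [63.2 56.3] 55.2
-4.795167169835009
wrist solder_tray 0.97 [188.0, 74.6, 371.5, 317.2] cen mm [ 484.  -269.1] rect [ 480.9 -268.4] [123.6 175.9] 84.9
25.00999823657843
wrist solder_tray 0.66 [353.4, 388.8, 404.6, 420.0] cen mm [ 299.3 -335.8] rect [ 300.2 -338.1] [42.2 30.6] 85.2
-5.590512581517463
wrist hexagon 0.83 [0.0, 151.2, 62.6, 234.0] cen mm [ 516.9 -155.8] rect [ 516.1 -157.5] [28.1 37.7] 73.8
held? 9.538736233787947
wrist hexagon 0.57 [239.4, 157.3, 321.3, 242.5] cen mm [ 505.6 -271.1] rect [ 505.7 -271.1] [40.  35.8] 53.6
held? -5.001571313264399
wrist hexagon 0.83 [0.0, 151.2, 62.6, 234.0] cen mm [501.9 -86.7] rect [500.8 -89.5] [44.5 59.8] 73.8
9.536526002716508
wrist hexagon 0.57 [239.4, 157.3, 321.3, 242.5] cen mm [ 483.9 -269.6] rect [ 484.2 -269.7] [63.5 56.9] 53.6
-5.01441724664489
```

View pics/w7.png

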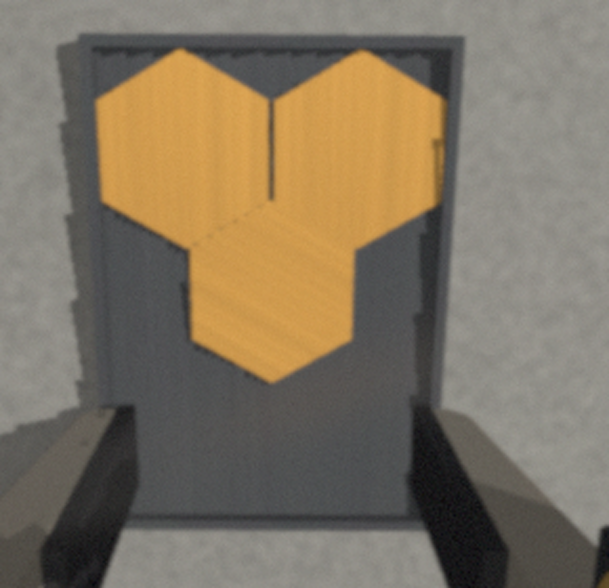

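The honeycomb lies flat and closed, with the third hexagon's faces touching both neighbours at (230,225) and (312,225) in the crop, and the gripper is clear.

```bash
python3 -c "
from station import workorder
print(workorder.hand_in())"
```

```text
the job is handed in; nothing more can be done
None
```

I handed the job in at about 24 s: the offcut is in the catch tray, and the hexagon slid over the bench onto the pin, was picked up by its edges, and now lies flat in the notch touching both others; closing it up moved hex_left about 1.5 mm towards the tray's +x end.

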